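Empty the battery bin of the desk organiser

ROBOT

A 6-joint arm with a two-finger parallel gripper is mounted at the origin on the work surface. World frame = base frame: x ahead of the robot, y to its left, z up, the work surface at z = 0. Lengths are in m, angles in rad, forces in N, time in s.
With the tool pointing down it reaches from about 0.375 to 0.9 m from the base axis. Payload 3.1 kg.
Tool frame: the origin (TCP) lies between the finger pads; the fingertips stand 25 mm ahead of it and the grasp point (between the pads) lies 6 mm ahead of it; z points along the fingers, y is the direction in which the jaws open and shut (so a half turn about z gives the same grasp; the last joint's range is limited). The gripper opens to 85 mm and grips with 20 to 120 N. Pads are 22 mm wide; open, the fingers measure 114 mm over their backs; the gripper's body (76 mm by 85 mm) begins 54 mm behind the grasp point. The pads swing forward as they close: fully open they stand 13 mm farther back than shut.
Start: joints at [-1.306, 0.527, 1.433, -0, 1.181, -0.178], TCP at [0.268, -0.565, 0.256] pointing down, gripper open.
Joint ranges: [-3.08, 3.08], [-0.75, 2.2], [0.22, 2.44], [-1.43, 4.57], [0, 2.65], [-2.85, 2.85]. Speed limits (rad/s): [2.79, 2.79, 3.14, 3.14, 3.14, 3.14].

INTERFACE

Orientations are given as a 3x3 rotation matrix whose columns are the frame's x, y, z axes.
In Python, from station import env gives the robot as it stands. Calls block until the motion is done:
- env.move_to(position, orientation): joint-space move of the TCP to a pose.
- env.servo_line(position, speed=0.15, frame=None, contact_N=None): straight line of the TCP; frame=None keeps the orientation; speed is the mean speed in m/s. With contact_N (N) it stops when the force on the tool has changed by that much, and returns True; else False.
- env.set_joints(angles): joint-space move.
- env.let_go() and env.clamp(f_grip=None): open the fingers fully, or close them until they stop; f_grip is the grip in N (None keeps the last).
- env.sleep(seconds).
- env.ik(position, orientation): joint angles nearest the present ones, or None.
- env.snapshot(name): name is "side" or "top"; returns the picture (400x640x3 uint8, red, green, blue); there is no depth.
- env.calibration(name): a dict with "intrinsics" (3x3 intrinsics, pixels), "T" (4x4, takes a point from camera to world coordinates). Camera axes: x right, y down, z forward; pixel columns grow to the right and rows downward; lengths in m; the calibration is good to about 2 mm. A picture is of the moment at which its call begins. calibration takes no time and is no camera call.
A pose or a line that the arm cannot do raises env.IKError and nothing moves.
- env.finish_job(): hands the job in, once; it reports no verdict.
Trained networks look in the newest picture that a camera, given by its name, has taken for a name from the list of things; names that differ only in an ending like _2 or _b are one class to them, and where a whole thing is asked for, a point or a joint stands for the part that bears it (a point fixed in the world has none). Each returns a list of dicts, best first, with "confidence" (0 to 1); they miss things now and then, are a little off and sometimes report something else, mostly with a low value. They report only what shows in the picture. A call takes as long as a camera call. They do not tell look-alikes from the thing itself.
- env.regions_of(query, camera): "region" (400x640 bool, what is visible of it) and "box" ([left, top, right, bottom] in pixels, round what is visible of it).
- env.landmark_of(query, camera): "position" ([row, column] in pixels: a listed point, or the origin of a listed thing).
Readings, each from a call of its own:
- env.read_clock(): time.
- env.read_joint_pos(): joint angles.
- env.read_joint_velocities(): joint speeds.
- env.read_joint_torque(): joint torques, N m.
- env.read_tcp_pos(): TCP position.
- env.read_eef_rot(): TCP orientation.
- env.read_ft_force(): force on the tool from outside, world axes, zero at the start.
- env.read_wrist_torque(): the same for the moment, N m.
- env.read_grip_width(): finger opening in m.
Only numpy, scipy, OpenCV 4.12 (cv2) and the standard library are available. Lean on these libraries where they do the work, as an engineer would, in place of code of your own. Each camera call takes 0.05 s, during which the arm holds its last target. There are 200 camera calls.

TASK

Lift the bin that holds the spent battery straight up out of the desk organiser, keeping it level until it is clear, and tip it over the cardboard box so that the battery rolls into the box. Then stand the empty bin upright on the bare desk, away from the organiser, and let go of it.

Things in the scene. Friction and masses are not known exactly. Their poses are not given: they have to be found in the camera images.
- bin: Plywood insert bin that holds the battery (two equal bins hold an eraser and a pencil sharpener). 94 mm long (its x), 58 mm wide (its y), 110 g. Long side walls plain, upright, 3 mm thick, 52 mm high; end walls 31 mm high. Inside, the middle 24 mm of the 3 mm floor is flat, then it ramps up at 39 degrees to the top edge of each end. Origin: centre of its underside, z up.
- frame: Organiser: black steel frame fixed to the desk, 303 mm (x) by 67 mm (y), rim 26 mm above the desk. Three pockets in a row along x at 100 mm pitch, each with a bin: 22 mm deep, floor 4 mm above the desk, 1.5 mm play on each side. The bins' sides stand 30 mm proud of the rim, free to grip from above across their width. Origin: centre of its underside.
- battery: Round battery, 14.5 mm diameter, 50 mm long, black with a copper-coloured end, 23 g. Origin at its centre, y along its length. It starts lying across the bin's floor, along the bin's y, and rolls: tip the bin 50 degrees or more about its y axis and it rolls out over the lower end.
- box: Loose open cardboard box on the robot's right of the organiser, 140 mm (x) by 130 mm (y), 45 mm high, walls and floor 4 mm, 0.5 kg. Origin: centre of its underside, z up. The strip of desk between box and organiser, 150 mm wide or more, is bare: a good place for the empty bin.
Things that resemble listed ones, but are neither listed nor needed, are in the scene too. There is more than one size of the battery; the one meant has the size given above. Leave any blue look-alike of the bin alone.

How it is judged:
By the outcome, as a careful person would: the job done as asked, in the order asked, and still so for the second after the job is handed in, with the robot touching nothing.
It also fails if it takes over 50 s, if anything falls off the work surface, if the arm or the gripper's body presses on something with over 40 N, if the wrist force passes 120 N, or if a joint passes its speed limit or range.

## Working session

There is one attempt and no reset: what is moved stays moved. The work goes in short steps, each a Python script; the robot and the scene stay as the last script left them, time stands still between calls to the robot, and variables do not carry over. Pictures are saved under pics/ and viewed, about 8 in all and at most 12, crops included, and the job is handed in when it is done.

```bash
ls; mkdir -p pics
python3 - <<'E'
from station import env
import cv2,numpy as np
for n in("top","side"):
    im=env.snapshot(n); cv2.imwrite(f"pics/{n}0.png",im[:,:,::-1])
    c=env.calibration(n); print(n,np.round(c["intrinsics"],1).tolist(),np.round(c["T"],3).tolist())
    for q in("bin","frame","battery","box"):
        for r in env.landmark_of(q,n): print(q,np.round(r["position"],1),round(r["confidence"],2))
print(env.read_clock(),env.read_grip_width())
E
```

```text
pics
top [[479.5, 0.0, 324.1], [0.0, 479.5, 206.1], [0.0, 0.0, 1.0]] [[-0.018, -0.987, 0.161, 0.342], [-1.0, 0.015, -0.023, 0.055], [0.021, -0.161, -0.987, 0.985], [0.0, 0.0, 0.0, 1.0]]
bin [227.9 176.9] 0.89
bin [216.4 252. ] 0.83
frame [170.2 245. ] 0.57
battery [277.8 243.9] 0.69
battery [242.7 306.9] 0.68
battery [219.3 247.9] 0.54
box [166.5 440.3] 0.96
side [[400.1, 0.0, 318.5], [0.0, 400.1, 203.4], [0.0, 0.0, 1.0]] [[1.0, -0.008, 0.029, 0.463], [-0.029, -0.507, 0.861, -0.757], [0.008, -0.862, -0.507, 0.499], [0.0, 0.0, 0.0, 1.0]]
bin [166.3 253.7] 0.82
bin [162.9 303.8] 0.77
bin [185.  313.9] 0.64
frame [183.3 351.9] 0.75
battery [207.8 293.6] 0.58
battery [181.7 266.8] 0.48
box [287.6 376.5] 0.73
0.5 0.08522398867690756
```

View pics/top0.png

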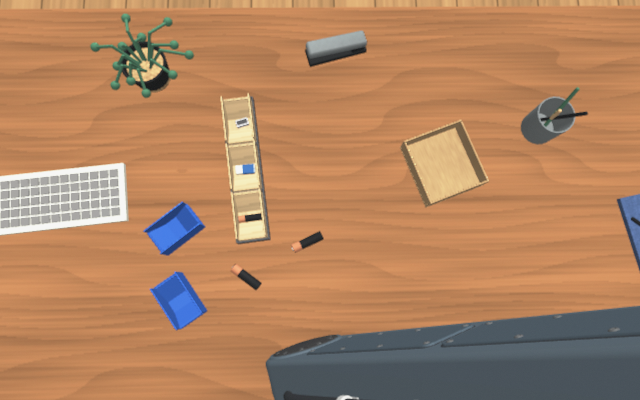

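View pics/side0.png

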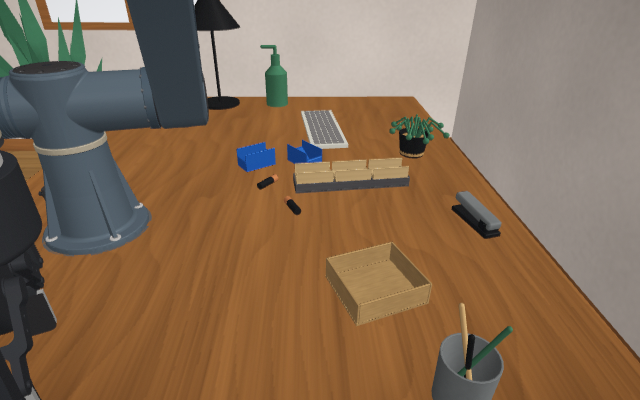

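Top view: organiser with the battery in its nearest bin (~(250,217)), box at ~(444,163), loose batteries and blue bins are decoys. I'll enlarge a crop for accurate corners.

Run:
```python
from station import env
import cv2,numpy as np
im=cv2.imread("pics/top0.png")
a=cv2.resize(im[85:250,205:285],None,fx=3.6,fy=3.6,interpolation=cv2.INTER_CUBIC)
b=cv2.resize(im[110:220,390:500],None,fx=4,fy=4,interpolation=cv2.INTER_CUBIC)
o=np.zeros((600,740,3),np.uint8);o[:a.shape[0],:a.shape[1]]=a;o[:b.shape[0],300:300+b.shape[1]]=b
cv2.imwrite("pics/crop.png",o)
for n in("top","side"):
    env.snapshot(n)
    for q in("frame","box","bin"):
        for i,r in enumerate(env.regions_of(q,n)):
            m=r["region"].astype(np.uint8); c=cv2.findContours(m,0,2)[0]; c=max(c,key=len)
            print(n,q,round(r["confidence"],2),r["box"],m.sum(),np.round(cv2.boxPoints(cv2.minAreaRect(c)),1).tolist())
            np.save(f"{n}_{q}{i}.npy",m)
```

```text
top frame 0.81 [238.0, 98.1, 269.5, 244.7] 383 [[236.0, 241.8000030517578], [267.0, 217.0], [278.8999938964844, 231.89999389648438], [247.89999389648438, 256.70001220703125]]
top box 0.88 [401.8, 122.8, 489.0, 208.4] 4696 [[398.29998779296875, 144.10000610351562], [462.29998779296875, 116.69999694824219], [490.1000061035156, 181.6999969482422], [426.20001220703125, 209.10000610351562]]
top bin 0.94 [147.9, 271.4, 208.5, 331.4] 1892 [[148.8000030517578, 288.5], [181.10000610351562, 268.20001220703125], [208.60000610351562, 311.8999938964844], [176.3000030517578, 332.20001220703125]]
top bin 0.84 [232.7, 191.7, 266.7, 243.9] 1251 [[231.5, 192.60000610351562], [262.29998779296875, 189.5], [267.20001220703125, 237.1999969482422], [236.5, 240.39999389648438]]
top bin 0.67 [142.1, 200.2, 207.0, 255.8] 1802 [[143.10000610351562, 230.39999389648438], [185.1999969482422, 198.89999389648438], [206.5, 227.39999389648438], [164.39999389648438, 258.8999938964844]]
top bin 0.51 [235.2, 215.3, 262.1, 224.1] 188 [[237.39999389648438, 215.3000030517578], [260.8999938964844, 213.3000030517578], [261.5
[... 179 characters left out ...]
.3999938964844, 196.89999389648438]]
side box 0.91 [323.6, 242.0, 430.2, 325.3] 5871 [[320.6000061035156, 259.29998779296875], [414.70001220703125, 230.60000610351562], [436.20001220703125, 301.0], [342.0, 329.70001220703125]]
side bin 0.8 [293.0, 160.9, 333.1, 184.5] 743 [[293.5, 163.10000610351562], [332.3999938964844, 161.3000030517578], [333.3999938964844, 181.60000610351562], [294.5, 183.39999389648438]]
side bin 0.7 [236.0, 143.3, 276.0, 174.2] 889 [[234.0, 147.60000610351562], [273.29998779296875, 140.60000610351562], [277.79998779296875, 166.10000610351562], [238.5, 173.0]]
side bin 0.61 [287.0, 140.1, 321.0, 166.5] 629 [[287.0, 140.0], [321.0, 140.0], [321.0, 163.0], [287.0, 163.0]]
```

View pics/crop.png

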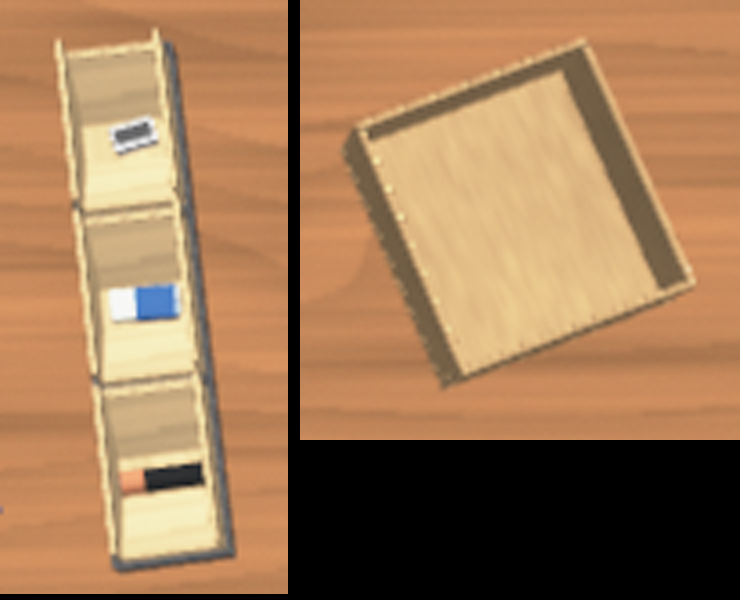

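Crop: battery lies across the nearest bin; wall-top outer corners at about far-left (57,42), far-right (159,33), near-left (110,556), near-right (220,548) in crop pixels; box rim corners (350,130), (587,42), (692,285), (450,382). Next I'll fit poses and check with an overlay.

```bash
cat > h.py <<'E'
from station import env
import numpy as np, cv2
def cam(n):
    c=env.calibration(n); return np.array(c["intrinsics"]),np.array(c["T"])
def proj(n,P):
    K,T=cam(n); q=(np.linalg.inv(T)@np.c_[P,np.ones(len(P))].T)[:3]; q=K@q; return (q[:2]/q[2]).T
def ray(n,uv,z):
    K,T=cam(n); d=T[:3,:3]@np.linalg.inv(K)@[uv[0],uv[1],1]; o=T[:3,3]; return o+d*(z-o[2])/d[2]
def Rz(a): return np.array([[np.cos(a),-np.sin(a),0],[np.sin(a),np.cos(a),0],[0,0,1.]])
def rect(p,lx,ly,z):
    c=np.array([[1,1],[1,-1],[-1,-1],[-1,1]])*[lx/2,ly/2]
    return np.c_[c@Rz(p[2])[:2,:2].T+p[:2],np.full(4,z)]
E
cat > fit.py <<'E'
from h import *
from scipy.optimize import least_squares
ca=lambda u,v:np.array([u/3.6+205-.36,v/3.6+85-.36]); cb=lambda u,v:np.array([(u-300)/4+390-.4,v/4+110-.4])
F=np.array([ca(57,42),ca(160,33),ca(222,548),ca(110,556)])  # far-left, far-right, near-right, near-left
B=np.array([cb(350,130),cb(587,42),cb(692,285),cb(450,382)])
for uv in F: print("F",np.round(ray("top",uv,.056),4))
W=[ray("top",uv,.056) for uv in F]; print("len",[round(np.linalg.norm(W[i]-W[i-1]),4) for i in range(4)])
W=[ray("top",uv,.045) for uv in B]; print("boxlen",[round(np.linalg.norm(W[i]-W[i-1]),4) for i in range(4)])
b=None
f=least_squares(lambda p:(proj("top",rect(p,.294,.058,.056))-F).ravel(),[.4,.18,0])
print("frame",f.x,np.round(f.fun,1))
for a in(0,np.pi/2):
  for yaw in(.4,-1.2):
    for lx,ly in((.14,.13),(.13,.14)):
      pass
for lx,ly in((.14,.13),(.13,.14)):
    g=least_squares(lambda p:(proj("top",rect(p,lx,ly,.045))-B).ravel(),[.42,-.17,.35]); print("box",lx,g.x,np.round(g.fun,1),g.cost)
    if b is None or g.cost<b.cost:b=g;L=(lx,ly)
np.savez("fit.npz",f=f.x,b=b.x)
def draw(n):
    im=cv2.imread(f"pics/{n}0.png"); s=4; im=cv2.resize(im,None,fx=s,fy=s,interpolation=cv2.INTER_CUBIC)
    for p,lx,ly,z,c in((f.x,.303,.067,0,(0,0,255)),(f.x,.303,.067,.026,(255,0,255)),(f.x,.294,.058,.056,(0,255,0)),(b.x,*L,0,(0,0,255)),(b.x,*L,.045,(0,255,0))):
        cv2.polylines(im,[np.int32((proj(n,rect(p,lx,ly,z))+.5)*s)],True,c,1)
    return im
t=draw("top");s=draw("side")
o=np.zeros((600,800,3),np.uint8)
a=t[350:990,860:1110][:600]; o[:a.shape[0],:a.shape[1]]=a
a=s[600:800,1140:1680]; o[:200,255:255+540]=a
a=cv2.resize(s[920:1320,1260:1760],None,fx=.8,fy=.8); o[210:530,255:255+400]=a
cv2.imwrite("pics/ov.png",o)
E
python3 fit.py
```

```text
F [0.7228 0.2394 0.056 ]
F [0.7275 0.1816 0.056 ]
F [0.435  0.1463 0.056 ]
F [0.4317 0.2064 0.056 ]
len [np.float64(0.2929), np.float64(0.0581), np.float64(0.2946), np.float64(0.0601)]
boxlen [np.float64(0.1381), np.float64(0.1326), np.float64(0.1362), np.float64(0.1341)]
frame [0.57926724 0.1934067  0.11484577] [ 0.2  0.4  0.1 -0.5 -0.7 -0.8  0.5  0.9]
box 0.14 [ 0.58319638 -0.21305541  0.34271665] [-0.1 -0.9 -1.1 -0.1 -0.   1.5  1.3 -0.5] 3.136626314448926
box 0.13 [ 0.583084   -0.21317796  0.34733867] [-1.5  2.4  1.9  1.2  1.4 -1.7 -1.7 -1.8] 12.048564158584234
```

View pics/ov.png

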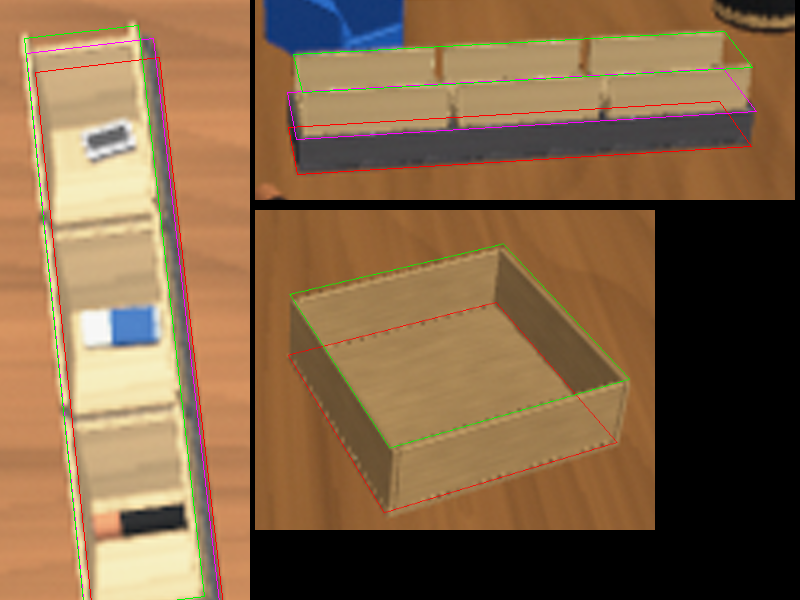

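The fit is good in both views (overlay edges match the organiser and the box to about 1 px; side view independent). Now I'll check the plan with IK, then grasp.

```bash
cat >> h.py <<'E'
from scipy.spatial.transform import Rotation as Ro
def down(yaw,s=1):  # bin x at yaw; s=-1: half turn
    return Rz(yaw)@np.diag([s,-s,-1.])
def tilt(yaw,th,s=1): # pour towards -bin x (th>0): bin up leans to -x
    return Rz(yaw)@Ro.from_euler('y',-th).as_matrix()@np.diag([s,-s,-1.])
f=np.array([0.5793,0.1934,0.1148]); b=np.array([0.5832,-0.2131,.343])
bin0=f[:2]-.1*np.array([np.cos(f[2]),np.sin(f[2])])
br=np.arctan2(b[1],b[0])
def tcp(g,R): return np.array(g)-.006*R[:,2]
def P(xy,z): return np.array([xy[0],xy[1],z])
E
python3 - <<'E'
from h import *
print(bin0,br,env.read_eef_rot().round(2).tolist())
u=np.array([np.cos(br),np.sin(br)])
for s in(1,-1):
    print(s,"pre",env.ik(P(bin0,.2),down(f[2],s)),"g",env.ik(P(bin0,.055),down(f[2],s)))
    for yaw in (br,b[2]-np.pi/2,b[2]):
      for th in(0,.7,1.25,-.7,-1.25):
        d=-1 if th<0 else 1
        g=P(b[:2]+d*.035*np.array([np.cos(yaw),np.sin(yaw)]),.13); R=tilt(yaw,th,s)
        q=env.ik(tcp(g,R),R); print(round(yaw,2),th,None if q is None else np.round(q,2))
    print("place",env.ik(P([.57,.015],.05),down(0,s)))
E
```

```text
[0.47995823 0.1819452 ] -0.35032584849748516 [[0.9, 0.43, -0.0], [0.43, -0.9, 0.0], [-0.0, -0.0, -1.0]]
1 pre [ 1.44372514e-01  4.59272781e-01  1.76849242e+00 -4.44089210e-16
  9.13827455e-01  1.60036884e+00] g [ 1.44372514e-01  7.15476692e-01  1.85582456e+00 -4.44089210e-16
  5.70291406e-01  1.60036884e+00]
-0.35 0 [-0.52  0.71  1.45 -0.    0.98  1.4 ]
-0.35 0.7 [-0.59  0.66  1.94  2.35  0.21 -0.97]
-0.35 1.25 [-0.64  0.96  2.16  2.85  1.23 -1.56]
-0.35 -0.7 [-0.5   0.92  1.15 -0.1   1.76  1.44]
-0.35 -1.25 [-0.48  1.18  0.86 -0.17  2.34  1.41]
-1.23 0 [-0.57  0.7   1.48 -0.    0.96  2.23]
-1.23 0.7 [-0.35  0.7   1.78 -1.3   0.54 -2.72]
-1.23 1.25 [-0.22  0.93  1.87  4.28  1.09 -1.89]
-1.23 -0.7 [-0.66  0.87  1.29  0.35  1.6   2.04]
-1.23 -1.25 [-0.72  1.11  1.08  0.56  2.09  2.05]
0.34 0 [-0.49  0.7   1.47 -0.    0.97  0.74]
0.34 0.7 [-0.74  0.69  1.84  1.24  0.65 -0.56]
0.34 1.25 [-0.91  0.93  1.97  1.81  1.18 -1.32]
0.34 -0.7 [-0.38  0.89  1.24 -0.44  1.58  0.98]
0.34 -1.25 [-0.31  1.13  1.   -0.71  2.06  0.95]
place [-1.69610722e-01  7.61706730e-01  1.71075896e+00 -4.44089210e-1
[... 368 characters left out ...]
2.85  1.23  1.58]
-0.35 -0.7 [-0.5   0.92  1.15 -0.1   1.76 -1.7 ]
-0.35 -1.25 [-0.48  1.18  0.86 -0.17  2.34 -1.73]
-1.23 0 [-0.57  0.7   1.48 -0.    0.96 -0.91]
-1.23 0.7 [-0.35  0.7   1.78 -1.3   0.54  0.43]
-1.23 1.25 [-0.22  0.93  1.87  4.28  1.09  1.25]
-1.23 -0.7 [-0.66  0.87  1.29  0.35  1.6  -1.1 ]
-1.23 -1.25 [-0.72  1.11  1.08  0.56  2.09 -1.1 ]
0.34 0 [-0.49  0.7   1.47 -0.    0.97 -2.4 ]
0.34 0.7 [-0.74  0.69  1.84  1.24  0.65  2.58]
0.34 1.25 [-0.91  0.93  1.97  1.81  1.18  1.82]
0.34 -0.7 [-0.38  0.89  1.24 -0.44  1.58 -2.17]
0.34 -1.25 [-0.31  1.13  1.   -0.71  2.06 -2.19]
place [-1.69610722e-01  7.61706730e-01  1.71075896e+00 -4.44089210e-16
  6.69126965e-01 -1.74040705e+00]
```

Run:
```python
from h import *
R=down(f[2])
env.move_to(P(bin0,.16),R); print(env.read_clock())
print("contact",env.servo_line(P(bin0,.055),speed=.1,contact_N=8),env.read_tcp_pos())
env.clamp(45); env.sleep(.3)
print("w",env.read_grip_width(),env.read_ft_force(),env.read_wrist_torque())
print(env.servo_line(P(bin0,.13),speed=.06),env.read_tcp_pos(),env.read_grip_width(),env.read_ft_force(),env.read_clock())
im=env.snapshot("side"); im2=env.snapshot("top")
o=np.hstack([cv2.resize(im[100:250,220:420],None,fx=2,fy=2),cv2.resize(im2[100:250,190:390],None,fx=2,fy=2)])
cv2.imwrite("pics/lift.png",o[:,:,::-1])
```

```text
3.6583
contact False [0.48037179 0.18201484 0.05550911]
w 0.05712851768207401 [-0.72367219 -0.20167398  5.18359196] [-0.02480446  0.10164569  0.05085261]
False [0.47966713 0.18188176 0.12963525] 0.05745650707646786 [-1.3597978  -0.51553627 -0.7179491 ] 6.9333
```

View pics/lift.png

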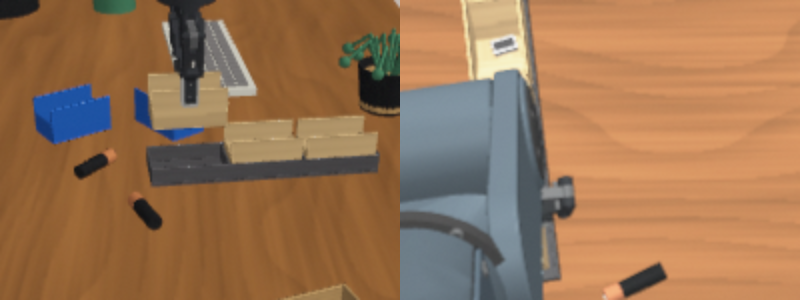

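Lifted: the side view shows the bin level above its empty pocket (around (188,105) in the crop), with the other two bins undisturbed. Next comes carrying and tipping.

Run:
```python
from h import *
u=np.array([np.cos(br),np.sin(br)]); c=b[:2]-.035*u
env.servo_line(P(bin0,.19),speed=.1)
env.servo_line(P(c,.19),speed=.12,frame=tilt(br,0)); print(env.read_tcp_pos(),env.read_eef_rot().round(3).tolist(),env.read_clock())
env.servo_line(P(c,.141),speed=.08)
g=P(c,.135)
for th in np.linspace(.2,1.2,6):
    R=tilt(br,-th); env.move_to(tcp(g,R),R)
print(env.read_clock()); env.sleep(.8)
print(env.read_tcp_pos(),env.read_grip_width(),env.read_ft_force())
im=env.snapshot("side"); im2=env.snapshot("top")
o=np.hstack([cv2.resize(im[150:350,280:480],None,fx=2,fy=2),cv2.resize(im2[80:280,340:540],None,fx=2,fy=2)])
cv2.imwrite("pics/tip.png",o[:,:,::-1])
```

```text
[ 0.55027757 -0.20077646  0.19002221] [[0.939, -0.343, -0.0], [-0.343, -0.939, 0.0], [-0.0, -0.0, -1.0]] 11.175
13.975
[ 0.55555646 -0.20299228  0.13699452] 0.057201169644961324 [-0.55403451  0.43769408 -0.98360937]
```

View pics/tip.png

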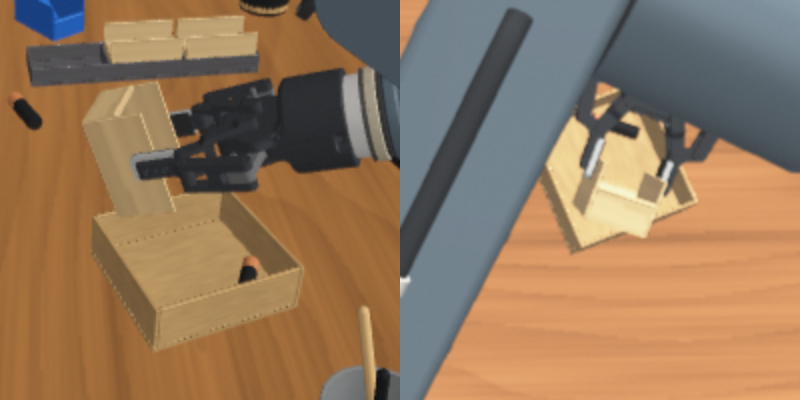

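The side view shows the battery in the box ((248,270) in the crop), with the bin empty and still held. Now I'll place it.

Run:
```python
from h import *
u=np.array([np.cos(br),np.sin(br)]); c=b[:2]-.035*u
for th in(.8,.4,0):
    R=tilt(br,-th); env.move_to(tcp(P(c,.155),R),R)
pl=np.array([.57,.015])
env.servo_line(P(pl,.16),speed=.12,frame=down(0))
env.servo_line(P(pl,.065),speed=.08)
print("contact",env.servo_line(P(pl,.046),speed=.02,contact_N=4),env.read_tcp_pos(),env.read_ft_force())
z=env.read_tcp_pos()[2]
env.let_go(); env.sleep(.3)
env.servo_line(P(pl,.20),speed=.1)
env.move_to(P([.30,-.45],.25),down(-.9)); env.sleep(.3)
print(env.read_clock(),env.read_ft_force())
im=env.snapshot("side"); im2=env.snapshot("top")
for q in("bin","battery"):
  for r in env.landmark_of(q,"top"): print(q,np.round(r["position"]),round(r["confidence"],2),ray("top",r["position"][::-1],.01).round(3))
o=np.vstack([np.hstack([im[100:350,200:600]]),np.hstack([im2[50:300,150:550]])])
cv2.imwrite("pics/end.png",cv2.resize(o,None,fx=1.2,fy=1.2)[:,:,::-1])
```

```text
contact True [0.56987359 0.01500457 0.05177196] [-0.27241745  0.04823916  4.27762541]
24.975 [-0.7495385   0.4183954   0.01736873]
bin [175. 329.] 0.93 [0.566 0.021 0.01 ]
bin [298. 181.] 0.74 [0.32 0.32 0.01]
bin [230. 179.] 0.69 [0.457 0.327 0.01 ]
battery [278. 244.] 0.62 [0.357 0.196 0.01 ]
battery [242. 309.] 0.52 [0.428 0.065 0.01 ]
battery [143. 445.] 0.44 [ 0.633 -0.226  0.01 ]
```

View pics/end.png

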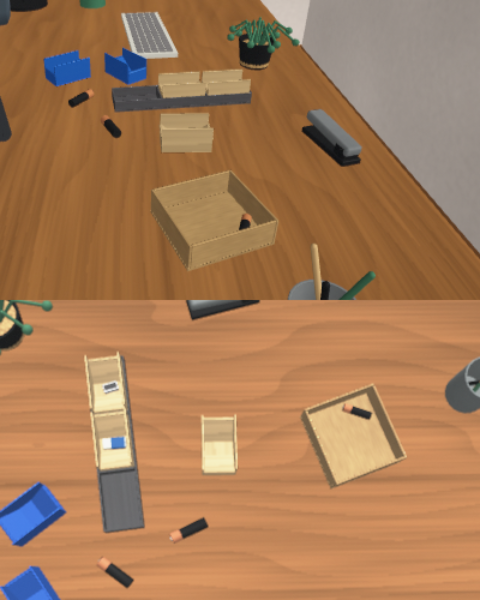

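Both views show the empty bin upright on the bare desk, the battery in the box, and everything else undisturbed.

```bash
python3 -c "
from station import env
print(env.finish_job(), env.read_clock())"
```

```text
the job is handed in; nothing more can be done
the job is handed in; nothing more can be done
```

The battery is in the cardboard box, and the job was handed in at about 25 s of the 50 s allowed. I gripped the battery's bin across its width, lifted it straight up and level out of its pocket, and tipped it about 69° over the box. I then stood the empty bin upright on the bare desk at about (0.57, 0.015) and let go.

- **Battery and bins:** The last pictures from both cameras show the battery inside the box and the emptied bin upright and clear of the organiser. The other two bins, the blue bins and the loose batteries are where they were.
- **Arm:** It is clear of everything, with the force on the tool under 1 N.
- **Positions:** The network put the battery at about (0.63, −0.23), inside the box, though with only 0.44 confidence. It put the placed bin within about 7 mm of where I aimed it.
- **Small difference:** When I set the bin down, contact came about 1 mm higher than I expected. The contact stop ended the descent there at about 4 N.

No check failed.

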